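Open the child-safe button-cell jar and hold its cap up

TASK

The toy lamp needs a new button cell, so open the child-safe jar for me: leaving it standing in its well in the wooden desk tidy, press its push-and-turn cap down, keep it down while you twist it anticlockwise until it comes free, and lift it off. Finish still holding the cap in the gripper, level and straight above the open jar with a gap of about 8 cm over the mouth, so that I can reach in, and leave the other things on the table where they are.

Things in the scene. Friction and masses are not known exactly. Their poses are not given: they have to be found in the camera images.
- tidy: desk tidy of brown wood, fixed to the table: 73 mm (its x) by 183 mm (its y), 34 mm high, with a square well 57 mm wide at each end (well centres 55 mm either way from its middle along its y, well floor 6 mm above the table) and a small tray with crayon stubs between. Origin: centre of its underside, on the table
- jar: clear plastic jar of button cells, loose (about 0.16 kg), standing in one of the tidy's wells (either one), which keeps it from turning: square body 54 by 54 mm, 64 mm high, shoulder sloping in to the neck at 72 mm, round neck 33 mm across, plain rim at 94 mm. Under the cap the neck has three bayonet ledges with locking teeth. Origin: centre of its underside, z up
- jar_mouth (a point): centre of the jar's round mouth, on the neck's axis at the rim, 94 mm above the jar's underside; 14 mm above the cap's lower edge while the cap is on
- cap: white ribbed round push-and-turn cap, 52 mm across, 26 mm high, 34 g. Origin: on its axis, centre of its lower edge, z up. On the jar this edge is 80 mm above the jar's underside, 14 mm below its rim and 16 mm above its square shoulder, so fingertips may reach at most 8 mm below the edge before pressing. At rest an inner spring holds it up, locked: it cannot be turned or lifted
- cap_top (a point): centre of the cap's flat top, 26 mm above its lower edge, marked with arrows pointing anticlockwise. Pressed down 4.5 mm or more (10 N; stops at 6 mm, 12 N) and kept down, the cap turns anticlockwise seen from above; turned 50 to 75 degrees from its start (aim for 62) it is clear of the ledges and lifts straight off. Clockwise it is stopped
- tub: low grey plastic tub with a square lid, 58 mm square, 47 mm high, loose in the tidy's other well; leave alone. Origin: centre of its underside
- toy_lamp: silver aluminium toy desk lamp, round foot 68 mm across, about 125 mm high, loose on the table; leave alone. Origin: centre of its foot's underside
- bowl: blue ceramic toy bowl, 96 mm across, 34 mm high, loose on the table; leave alone. Origin: centre of its underside
- chair: orange plastic toy office chair on a five-armed foot, about 90 mm wide, 160 mm high, loose on the table; leave alone. Origin: centre of its foot, on the table
Not all that is in view belongs to the job. What is shaped like the jar but orange is not meant. Of the things that look like the cap, the larger one is meant.

How it is judged:
On the way, in this order (a step that is already met when the one before it is completed fails the run):
1. the cap is pressed down against its spring, still in its locked position (z of cap in the frame of jar_mouth below -0.017 m and angle between the x axis of cap and the x axis of jar, either way round below 0.35 rad), for 0.05 s.
2. the cap is turned clear of the locking ledges while still on the neck (z of cap in the frame of jar_mouth below -0.007 m and angle between the x axis of cap and the x axis of jar, either way round above 0.7 rad), for 0.05 s.
At the end, for the whole second after the job is handed in: The cap is off the jar, still and level (within 0.2 rad), gripped in the fingers and touching no part of the jar, its lower edge 50 to 120 mm above the jar's mouth and within 25 mm of the mouth's axis sideways; the jar stands upright in its well, within 10 mm of where it was (z of cap in the frame of jar_mouth between 0.05 and 0.12 m and horizontal distance between cap and jar_mouth below 0.025 m and angle between cap's own z axis and vertical below 0.2 rad and contact force between the fingers and cap above 1 N and contact force between cap and jar below 0.1 N and linear speed of cap below 0.03 m/s and distance of jar from where it was at the start of the episode below 0.01 m and angle between jar's own z axis and vertical below 0.06 rad and linear speed of jar below 0.02 m/s); the arm keeps its last pose, push and grip.
It fails at once if the jar is pulled out of its well or tipped (distance of jar from where it was at the start of the episode above 0.02 m or angle between jar's own z axis and vertical above 0.25 rad).
It fails at once if one of the other things on the table is disturbed (distance of any of tub, toy_lamp, bowl, chair from where it was at the start of the episode above 0.02 m).
It also fails if it takes over 32 s, if anything falls off the work surface, if the arm or the gripper's body presses on something with over 40 N, if the wrist force passes 120 N, or if a joint passes its speed limit or range.

ROBOT

A 6-joint arm with a two-finger parallel gripper is mounted at the origin on the work surface. World frame = base frame: x ahead of the robot, y to its left, z up, the work surface at z = 0. Lengths are in m, angles in rad, forces in N, time in s.
With the tool pointing down it reaches from about 0.425 to 0.95 m from the base axis. Payload 14.7 kg.
Tool frame: the origin (TCP) lies between the finger pads; the fingertips stand 14 mm ahead of it and the grasp point (between the pads) lies 5 mm behind it; y points along the fingers, z is the direction in which the jaws open and shut, and the axes are right-handed (so a half turn about y gives the same grasp; the last joint's range is limited). The gripper opens to 85 mm and grips with 20 to 120 N. Pads are 22 mm wide; open, the fingers measure 114 mm over their backs; the gripper's body (76 mm by 85 mm) begins 54 mm behind the grasp point. The pads swing forward as they close: fully open they stand 13 mm farther back than shut.
Start: joints at [-1.214, 0.48, 1.596, -0, 1.065, -0.047], TCP at [0.255, -0.598, 0.245] pointing down, gripper open.
Joint ranges: [-2.75, 2.75], [-0.82, 2.05], [0.23, 2.67], [-1.56, 4.7], [0.09, 2.69], [-2.92, 2.92]. Speed limits (rad/s): [1.89, 1.89, 2.39, 3.01, 3.01, 3.01].

INTERFACE

Orientations are given as a unit quaternion [w, x, y, z].
In Python, from station import readout, grab_frame, camera_model, ctrl gives the robot as it stands.
- The arm moves only by the shell command python3 -m handwheel 'ROWS' [OPENING] [FORCE]. ROWS is JSON, a list of rows, each a list of 4 numbers: the shift along the world's x, y, z as a fraction of full scale, then the turn about the world's z as a fraction of full scale. In form: [[dx, dy, dz, turn], ...]. A call has 1 to 8 rows; each row shifts and turns the pose as measured when the row begins; what a row does not reach is not made up. Full scale, the value 1, is 0.5 m for a shift and 60 degrees for a turn. A row lasts 1/12 s, in which the tool goes at most 41.7 mm and 7.16 degrees, less where a joint would pass 70% of its speed; a pose out of reach is approached as far as the arm can. A call with a number of a shift or a turn outside -1 to 1 is refused whole. A call with a gripper value outside its range is refused whole. OPENING is the opening, from -1 (shut) to 1 (fully open), so that 0 is half open, set as the call begins (- or left out, the last holds). The fingers move at their own pace and stop on an object; FORCE is the grip in N (left out, the last holds). Time passes only in rows, so rows that do not move let the fingers close. It gives the time, the measured TCP pose, the force and the opening at its end, in the units of the state.
- readout.get_obs(): the state, without advancing time (a new reading comes with each control period).
- grab_frame(name): name is "side" or "top"; returns (picture, depth): 400x640x3 uint8, red, green, blue; 400x640 float32, m along the optical axis (not along the pixel's ray), 0 where there is no reading.
- camera_model(name): a dict with "fov_y" (degrees; the focal length in pixels is half the picture's height over the tangent of half this angle, whatever the lens; pixels are square), "cx", "cy" (the principal point, pixels), "k1" (the pictures are not rectified: a ray, as slopes to the right and down, at radius r is drawn at 1 + k1 r^2 times it, then the intrinsics apply), "R" (3x3) and "t" (3): a world point X has camera coordinates R X + t. Camera axes: x right, y down, z forward; pixel columns grow to the right and rows downward; lengths in m; the calibration is good to about 2 mm. A picture is of the moment at which its call begins. camera_model takes no time and is no camera call.
- ctrl.hand_in(): hands the job in, once; it reports no verdict.
The state is a dict: "clock": time; "joint_positions": joint angles; "joint_vel": joint speeds; "effort": joint torques, N m; "tool_pos": TCP position; "ee_rot": TCP orientation; "contact_force": force on the tool from outside, world axes, zero at the start; "moment": the same for the moment, N m; "grip_width": finger opening in m.
Only numpy, scipy, OpenCV 4.12 (cv2) and the standard library are available. Lean on these libraries where they do the work, as an engineer would, in place of code of your own. Each camera call takes 0.05 s, during which the arm holds its last target.

## Working session

There is one attempt and no reset: what is moved stays moved. The work goes in short steps, Python scripts to look and compute and a shell command to move; the robot and the scene stay as the last step left them, time stands still between calls to the robot, and variables do not carry over. Pictures are saved under pics/ and viewed, and the job is handed in when it is done.

```bash
ls; mkdir -p pics; python3 - <<'E'
from station import readout, grab_frame, camera_model, ctrl
import cv2, numpy as np
print(readout.get_obs())
for n in ["side","top"]:
    p,d=grab_frame(n); cv2.imwrite(f"pics/{n}0.png",p[:,:,::-1]); np.save(f"pics/{n}0d.npy",d); print(camera_model(n))
E
```

```text
pics
{'clock': 0.0, 'joint_positions': array([-1.21362241e+00,  4.80808423e-01,  1.59691901e+00,  2.32419021e-05,
        1.06507561e+00, -4.65887044e-02]), 'joint_vel': array([ 0.00084314, -0.00109898,  0.00086184, -0.00040934,  0.00120443,
        0.00059764]), 'effort': array([ 2.62940150e-03, -9.50641608e+01, -4.30188847e+01,  1.70661988e-04,
        1.19570651e-02,  2.73582731e-05]), 'tool_pos': array([ 0.25526085, -0.59733136,  0.24467074]), 'ee_rot': array([ 0.14172093, -0.14183911,  0.69317078, -0.69232298]), 'contact_force': array([ 0.14166418,  0.42923525, -0.4466773 ]), 'moment': array([ 0.04287264, -0.00740034, -0.02909628]), 'grip_width': 0.08560702811815948}
{'fov_y': 44.68763641607805, 'cx': 310.8592466823687, 'cy': 195.68758128495, 'k1': 0.04527275123123872, 'R': array([[ 0.97571319, -0.21892518,  0.00745222],
       [-0.13436895, -0.62503503, -0.76894486],
       [ 0.17299929,  0.7492683 , -0.63927167]]), 't': array([-0.60034849,  0.16748387,  0.90132491])}
{'fov_y': 44.97600777805678, 'cx': 321.7760527145591, 'cy': 190.38745765281718, 'k1': 0.002023065471019381, 'R': array([[-0.02081063, -0.99970395, -0.01260668],
       [-0.99585931,  0.0218434 , -0.08824453],
       [ 0.08849378,  0.01071806, -0.99601906]]), 't': array([0.05634399, 0.60351225, 1.13312273])}
```

View pics/side0.png

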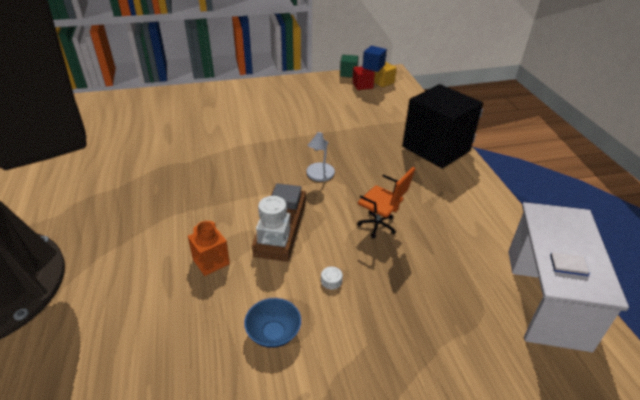

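View pics/top0.png

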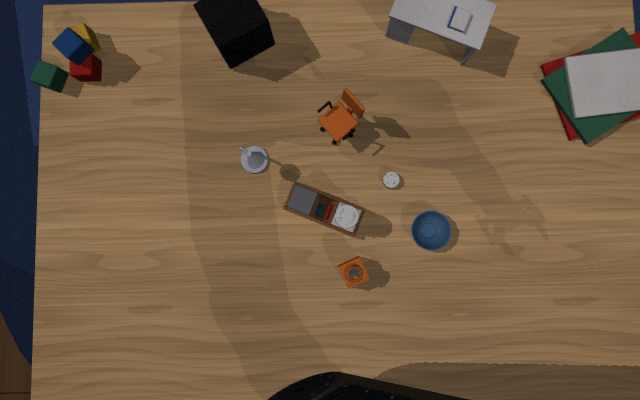

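The cap candidates are the white cap on the clear jar (side 272,210; top 347,217) and a smaller loose white one (side 331,278; top 391,180). The orange jar-shaped thing (side 208,247; top 354,271) isn't meant. The larger cap, on the jar in the tidy, fits the description. I'll confirm it in a crop.

```bash
cat > h.py <<'E'
import numpy as np, cv2
from station import camera_model
def K(n):
    m=camera_model(n); f=200/np.tan(np.radians(m['fov_y'])/2); return m,f
def ray(n,u,v):
    m,f=K(n); x=np.array([(u-m['cx'])/f,(v-m['cy'])/f]); s=x.copy()
    for _ in range(20): s=x/(1+m['k1']*(s@s))
    return m,s
def at_z(n,u,v,z):
    m,s=ray(n,u,v); R=m['R'];c=-R.T@m['t']; d=R.T@np.array([s[0],s[1],1]); return c+d*(z-c[2])/d[2]
def at_d(n,u,v,d):
    m,s=ray(n,u,v); return m['R'].T@(np.array([s[0]*d,s[1]*d,d])-m['t'])
def proj(n,X):
    m,f=K(n); c=m['R']@np.asarray(X)+m['t']; s=c[:2]/c[2]; s=s*(1+m['k1']*(s@s)); return f*s+[m['cx'],m['cy']]
E
python3 - <<'E'
import cv2,numpy as np
t=cv2.imread('pics/top0.png');s=cv2.imread('pics/side0.png')
a=cv2.resize(t[170:250,275:405],None,fx=6,fy=6,interpolation=cv2.INTER_CUBIC);cv2.imwrite('pics/tc.png',a)
b=cv2.resize(s[170:290,225:345],None,fx=5,fy=5,interpolation=cv2.INTER_CUBIC);cv2.imwrite('pics/sc.png',b)
E
```

```text
(no output)
```

View pics/tc.png

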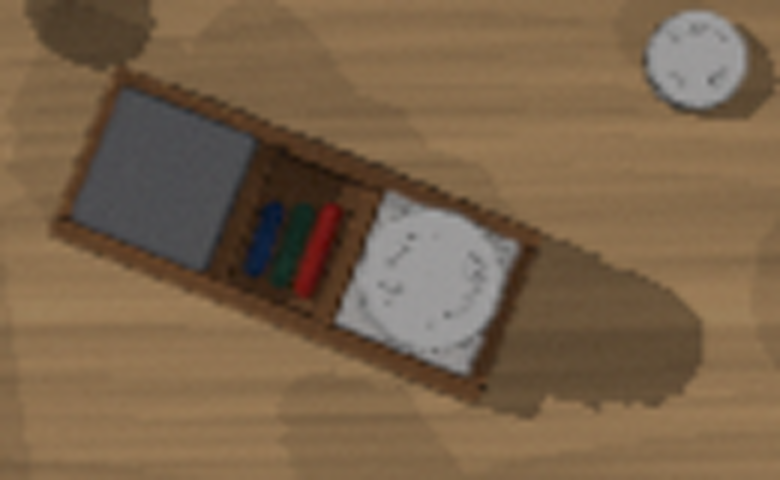

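View pics/sc.png

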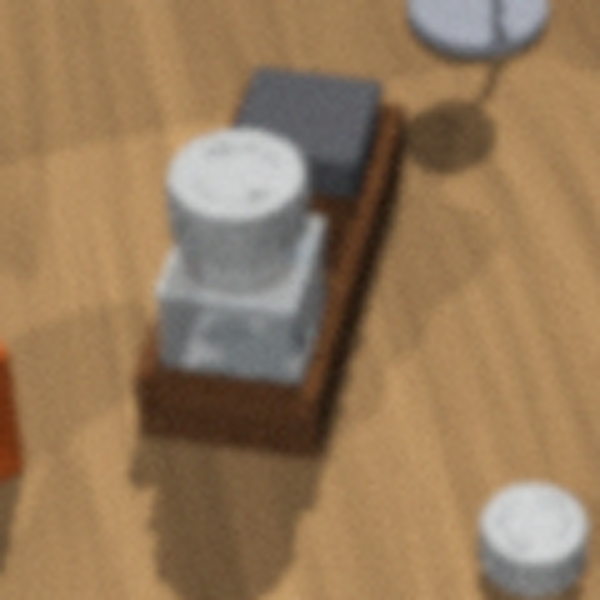

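The crops confirm it. The larger white cap sits on the clear square jar in the tidy's well, with its top centre at about top (347.0,216.7) and side (272.4,204.5). The loose white cap is smaller and lies on the table.

```bash
python3 - <<'E'
from h import *
print(at_z('top',275+432/6,170+280/6,.112)); print(at_z('side',225+237/5,170+174/5,.112))
d=np.load('pics/top0d.npy'); print(at_d('top',347,217,np.median(d[214:220,344:350])))
c=[at_z('top',275+x/6,170+y/6,.034)[:2] for x,y in [(125,72),(535,243),(482,400),(52,230)]]
c=np.array(c);print(c, np.linalg.norm(c-np.roll(c,1,0),axis=1))
for i,j in [(0,1),(3,2)]:
    e=c[j]-c[i];print(np.degrees(np.arctan2(e[1],e[0])))
ds=np.load('pics/side0d.npy')
# cap top cloud from both
for n,D,(u0,u1,v0,v1) in [('top',d,(325,370,195,240)),('side',ds,(245,300,185,240))]:
    P=np.array([at_d(n,u,v,D[v,u]) for u in range(u0,u1) for v in range(v0,v1) if D[v,u]>0])
    q=P[(P[:,2]>.104)&(P[:,2]<.13)]; print(n,len(q),np.median(q,0),(q.min(0)+q.max(0))/2,np.ptp(q,axis=0))
    (cc,r)=cv2.minEnclosingCircle(q[:,:2].astype(np.float32));print(cc,r)
from station import readout
o=readout.get_obs();w,x,y,z=o['ee_rot']
from scipy.spatial.transform import Rotation as R
print(R.from_quat([x,y,z,w]).as_matrix().round(3))
E
```

```text
[ 0.53744438 -0.01206747  0.112     ]
[ 0.53762372 -0.01275755  0.112     ]
[ 0.53668265 -0.01201765  0.11277302]
[[ 0.62545931  0.10498958]
 [ 0.55379877 -0.0563223 ]
 [ 0.49237999 -0.03369304]
 [ 0.56305605  0.13499077]] [0.06924044 0.17651276 0.06545495 0.18289159]
-113.95251316095573
-112.73297402252517
top 437 [ 0.53866505 -0.00992392  0.11252105] [ 0.5380356  -0.01112168  0.11199173] [0.05121371 0.05140319 0.01262388]
(0.5385361909866333, -0.010402915067970753) 0.02661784552037716Traceback (most recent call last):
  File "<stdin>", line 11, in <module>
  File "h.py", line 12, in at_d
    m,s=ray(n,u,v); return m['R'].T@(np.array([s[0]*d,s[1]*d,d])-m['t'])
        ~~~^^^^^^^
  File "h.py", line 6, in ray
    m,f=K(n); x=np.array([(u-m['cx'])/f,(v-m['cy'])/f]); s=x.copy()
        ~^^^
  File "h.py", line 4, in K
    m=camera_model(n); f=200/np.tan(np.radians(m['fov_y'])/2); return m,f
ValueError: time passes only in moves, steps and waits
```

Cap centre is about (0.538, -0.0115) with its top at z 0.112. The current jaw yaw (-67°) suits a +62° turn, so I'll move over the cap at the present height.

```bash
python3 -m handwheel '[[0.035,0.073,0,0],[0.035,0.073,0,0],[0.035,0.073,0,0],[0.035,0.073,0,0],[0.035,0.073,0,0],[0.035,0.073,0,0],[0.035,0.073,0,0],[0.035,0.073,0,0]]' 1 30
```

```text
clock: 0.77
tool_pos: [0.3929, -0.301, 0.2416]
ee_rot: [0.138, -0.139, 0.694, -0.693]
contact_force: [1.3, -0.7, 0.3]
grip_width: 0.0853
```

```bash
python3 -m handwheel '[[0.037,0.074,0,0],[0.037,0.074,0,0],[0.037,0.074,0,0],[0.037,0.074,0,0],[0.037,0.074,0,0],[0.037,0.074,0,0],[0.02,0.04,0,0],[0,0,0,0]]'; python3 - <<'E'
from station import readout
o=readout.get_obs();print(o['tool_pos'],o['joint_positions'].round(3),o['ee_rot'])
E
```

```text
clock: 1.43
tool_pos: [0.5139, -0.0485, 0.2412]
ee_rot: [0.139, -0.14, 0.694, -0.692]
contact_force: [-0.5, -0.9, -0.9]
grip_width: 0.0857
[ 0.51385621 -0.04845426  0.2411821 ] [-0.154  0.3    1.903  0.003  0.942  1.018] [ 0.13881413 -0.14002024  0.69431908 -0.69213148]
```

```bash
python3 -m handwheel '[[0.025,0.037,-0.03,0],[0.015,0.025,-0.05,0],[0.006,0.01,-0.05,0],[0,0,-0.03,0],[0,0,0,0],[0,0,0,0]]'; python3 - <<'E'
from station import readout,grab_frame
import cv2,numpy as np
o=readout.get_obs();print(o['tool_pos'],o['ee_rot'],o['clock'])
for n in ['side','top']:
    p,d=grab_frame(n); cv2.imwrite(f'pics/{n}1.png',p[:,:,::-1])
    if n=='side': cv2.imwrite('pics/s1c.png',cv2.resize(p[130:270,200:350,::-1],None,fx=4,fy=4,interpolation=cv2.INTER_CUBIC))
E
```

```text
clock: 1.93
tool_pos: [0.5378, -0.0097, 0.1584]
ee_rot: [0.141, -0.141, 0.694, -0.692]
contact_force: [0.4, -0.8, 0.0]
grip_width: 0.0855
[ 0.53775394 -0.00971166  0.15842902] [ 0.14067968 -0.14144756  0.6936606  -0.69212484] 1.9333
```

View pics/s1c.png

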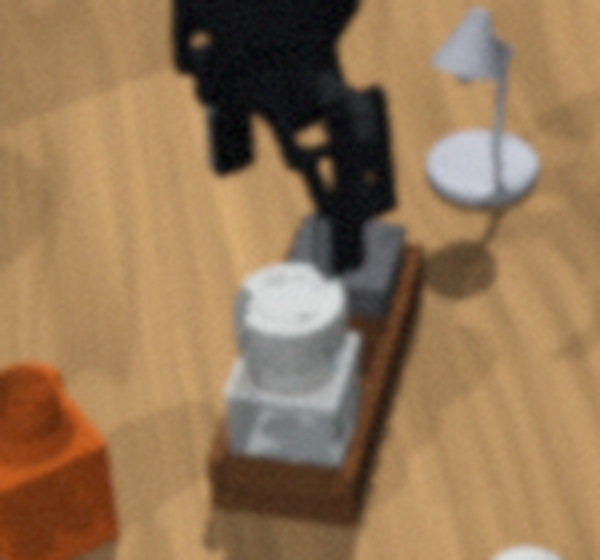

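The crop shows open fingers straddling the cap axis above it: finger tips at about side (258,173) and (286,196), cap top centre at (273,205). I'll check the centring by projection.

```bash
python3 - <<'E'
from h import *
for z in (.144,.150,.157): print(z,proj('side',[.5378,-.0097,z]), [proj('side',np.array([.5378,-.0097,z])+k*.0475*np.array([.393,-.92,0])).round(1) for k in(-1,1)])
print(proj('side',[.5376,-.0122,.112]),proj('side',[.538,-.0105,.112]))
E
```

```text
0.144 [271.47983465 190.55126582] [array([258.1, 177.7]), array([285.8, 204.3])]
0.15 [271.33443891 188.00931407] [array([257.9, 175.1]), array([285.7, 201.8])]
0.157 [271.16309159 185.01582098] [array([257.7, 172.2]), array([285.6, 198.7])]
[272.34004523 204.61190799] [272.40633441 204.0049193 ]
```

```bash
python3 -m handwheel '[[0,-0.004,-0.04,0],[0,0,-0.04,0],[0,0,-0.03,0],[0,0,-0.01,0],[0,0,0,0],[0,0,0,0]]'
```

```text
clock: 2.53
tool_pos: [0.5423, -0.015, 0.1051]
ee_rot: [-0.144, 0.136, -0.693, 0.694]
contact_force: [0.1, 0.2, 0.1]
grip_width: 0.0855
```

```bash
python3 -m handwheel '[[-0.006,0.005,-0.01,0],[0,0,0,0],[0,0,0,0]]';python3 -c "
from station import readout
o=readout.get_obs();print(o['tool_pos'],o['joint_vel'])"
```

```text
clock: 2.78
tool_pos: [0.5406, -0.0127, 0.1025]
ee_rot: [-0.145, 0.134, -0.692, 0.694]
contact_force: [-0.1, -0.2, 0.4]
grip_width: 0.0854
[ 0.54059071 -0.01266486  0.10253212] [ 0.00407098 -0.00629879  0.01039668  0.00060819 -0.00155733  0.00284682]
```

```bash
python3 -m handwheel '[[-0.008,0.003,-0.012,0],[-0.002,0,-0.006,0],[0,0,0,0]]';python3 -c "
from station import readout
o=readout.get_obs();print(o['tool_pos'],o['ee_rot'])"
```

```text
clock: 3.03
tool_pos: [0.5357, -0.0109, 0.0939]
ee_rot: [-0.146, 0.134, -0.692, 0.694]
contact_force: [0.2, 0.3, -0.2]
grip_width: 0.0854
[ 0.5356752  -0.01086653  0.09389247] [-0.14574748  0.13364951 -0.69199027  0.69429456]
```

```bash
python3 -m handwheel '[[0.005,-0.001,0.006,0],[0,0,0,0],[0,0,0,0]]';python3 -m handwheel '[[0,0,0,0],[0,0,0,0],[0,0,0,0],[0,0,0,0],[0,0,0,0],[0,0,0,0],[0,0,0,0],[0,0,0,0]]' -1 60; python3 -c "
from station import readout
o=readout.get_obs();print(o['tool_pos'],o['ee_rot'],o['moment'])"
```

```text
clock: 3.28
tool_pos: [0.5381, -0.0113, 0.0969]
ee_rot: [-0.146, 0.134, -0.692, 0.694]
contact_force: [0.5, 0.1, -0.8]
grip_width: 0.0854
clock: 3.95
tool_pos: [0.5385, -0.0112, 0.0975]
ee_rot: [-0.146, 0.134, -0.692, 0.694]
contact_force: [-0.5, 1.1, 1.7]
grip_width: 0.0504
[ 0.53847462 -0.01122028  0.09754969] [-0.14578377  0.13373167 -0.69204211  0.69421946] [0.178201   0.11984543 0.05246291]
```

Gripped (50.4 mm, low lateral force). Now I press down.

```bash
python3 -m handwheel '[[0,0,-0.006,0],[0,0,-0.006,0],[0,0,-0.004,0],[0,0,-0.004,0]]'; python3 -c "
from station import readout
o=readout.get_obs();print(o['tool_pos'],o['ee_rot'],o['moment'])"
```

```text
clock: 4.28
tool_pos: [0.5392, -0.0113, 0.0902]
ee_rot: [-0.147, 0.133, -0.692, 0.694]
contact_force: [-18.3, 0.9, 74.9]
grip_width: 0.0503
[ 0.53918503 -0.01127949  0.09019643] [-0.14663035  0.13289741 -0.69178486  0.69445772] [0.25874438 2.76798421 0.01923867]
```

It bottomed out (7 mm, 75 N). I'll ease the push a little.

```bash
python3 -m handwheel '[[0,0,0.001,0]]'; python3 -m handwheel '[[0,0,0,0]]'; python3 -c "
from station import readout
o=readout.get_obs();print(o['tool_pos'],o['moment'])"
```

```text
clock: 4.37
tool_pos: [0.5392, -0.0113, 0.0919]
ee_rot: [-0.147, 0.133, -0.692, 0.695]
contact_force: [-4.9, 0.6, 12.8]
grip_width: 0.0504
clock: 4.45
tool_pos: [0.5391, -0.0113, 0.0927]
ee_rot: [-0.147, 0.133, -0.692, 0.695]
contact_force: [-3.9, 0.5, 11.3]
grip_width: 0.0505
[ 0.53906535 -0.01134077  0.09265767] [ 0.11199144  0.75923219 -0.02069517]
```

```bash
python3 -m handwheel '[[0,0,-0.003,0],[0,0,-0.002,0.06]]'; python3 -m handwheel '[[0,0,-0.002,0.08]]'; python3 -c "
from station import readout
o=readout.get_obs();print(o['tool_pos'],o['ee_rot'],o['moment'])"
```

```text
clock: 4.62
tool_pos: [0.5391, -0.0113, 0.0912]
ee_rot: [-0.169, 0.154, -0.687, 0.69]
contact_force: [-3.5, 1.7, 23.6]
grip_width: 0.0506
clock: 4.7
tool_pos: [0.5396, -0.0113, 0.0911]
ee_rot: [-0.199, 0.182, -0.68, 0.682]
contact_force: [-5.1, 2.1, 31.6]
grip_width: 0.0504
[ 0.5395634  -0.0113154   0.09108634] [-0.19850543  0.18246402 -0.67975992  0.68207692] [ 0.25990041  0.80324007 -0.18614492]
```

```bash
python3 -m handwheel '[[-0.001,0,-0.002,0.1],[-0.001,0,-0.0015,0.1],[-0.001,0,-0.0015,0.1],[-0.001,0,-0.0015,0.1]]'; python3 -c "
from station import readout
import numpy as np
o=readout.get_obs();w,x,y,z=o['ee_rot'];print(o['tool_pos'],o['moment'],np.degrees(2*np.arctan2(np.hypot(w,x),np.hypot(y,z)))-22.8)"
```

```text
clock: 5.03
tool_pos: [0.5394, -0.011, 0.0913]
ee_rot: [0.343, -0.324, 0.624, -0.623]
contact_force: [-5.1, 2.5, 22.1]
grip_width: 0.0505
[ 0.53941909 -0.01104613  0.09129731] [ 0.47247993  1.02413534 -0.20797946] 33.5188972626208
```

```bash
python3 -m handwheel '[[-0.001,0,-0.002,0.1],[-0.001,0,-0.002,0.1],[-0.001,0,-0.002,0.1],[-0.001,0,-0.002,0.08]]'; cat > st.py <<'E'
from station import readout
import numpy as np
o=readout.get_obs();w,x,y,z=o['ee_rot'];print(o['tool_pos'],o['moment'].round(2),np.degrees(2*np.arctan2(np.hypot(w,x),np.hypot(y,z)))-22.8, o['joint_vel'].round(3))
E
python3 st.py
```

```text
clock: 5.37
tool_pos: [0.5393, -0.0108, 0.0912]
ee_rot: [0.467, -0.445, 0.542, -0.539]
contact_force: [-5.2, 1.6, 27.2]
grip_width: 0.0505
[ 0.53929357 -0.01084164  0.09119515] [ 0.25  1.04 -0.14] 57.52759838534402 [-0.014  0.003 -0.005  0.04   0.011 -1.075]
```

```bash
python3 -m handwheel '[[-0.001,0,-0.002,0.06],[-0.001,0,-0.002,0]]'; python3 st.py; python3 - <<'E'
from station import grab_frame
import cv2
p,d=grab_frame('side'); cv2.imwrite('pics/s2c.png',cv2.resize(p[130:270,200:350,::-1],None,fx=4,fy=4,interpolation=cv2.INTER_CUBIC))
E
python3 st.py
```

```text
clock: 5.53
tool_pos: [0.5392, -0.0108, 0.0912]
ee_rot: [0.487, -0.463, 0.525, -0.523]
contact_force: [-5.3, -0.2, 27.6]
grip_width: 0.0503
[ 0.53922941 -0.01080199  0.09121717] [ 0.21  1.05 -0.04] 61.66916219527313 [-0.002 -0.005  0.013  0.002 -0.027  0.044]
[ 0.53920682 -0.01081804  0.09121301] [0.18 1.06 0.02] 61.511174018100505 [ 0.     0.001  0.001 -0.004  0.002  0.046]
```

View pics/s2c.png

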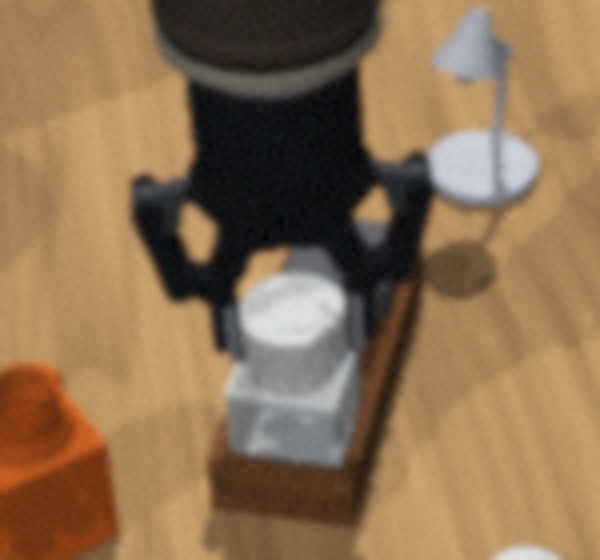

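The side view shows the cap held between the pads and pressed down, with its top at about side (273,207). The jar is still in its well. The tool has turned 61.5°. I'll lift gently while watching the force.

```bash
python3 -m handwheel '[[0,0,0.004,0],[0,0,0.006,0],[0,0,0.006,0]]'; python3 st.py
```

```text
clock: 5.83
tool_pos: [0.539, -0.0109, 0.0996]
ee_rot: [0.487, -0.462, 0.525, -0.523]
contact_force: [0.6, -0.1, 0.9]
grip_width: 0.0503
[ 0.53899982 -0.01089235  0.09959364] [-0.08  0.13  0.03] 61.52571348695838 [-0.001 -0.059 -0.019 -0.006  0.083  0.006]
```

```bash
python3 -m handwheel '[[0,0,0.008,0],[0,0,0.008,0],[0,0,0.008,0],[0,0,0.008,0]]'; python3 st.py; python3 - <<'E'
from station import grab_frame
import cv2
p,d=grab_frame('side'); cv2.imwrite('pics/s3c.png',cv2.resize(p[130:270,200:350,::-1],None,fx=4,fy=4,interpolation=cv2.INTER_CUBIC))
E
```

```text
clock: 6.17
tool_pos: [0.5387, -0.011, 0.1161]
ee_rot: [0.486, -0.463, 0.525, -0.523]
contact_force: [0.6, 1.1, -0.4]
grip_width: 0.0504
[ 0.53868744 -0.01096299  0.11605558] [-0.04  0.01  0.02] 61.519350829162164 [ 0.    -0.08  -0.034 -0.008  0.116  0.008]
```

View pics/s3c.png

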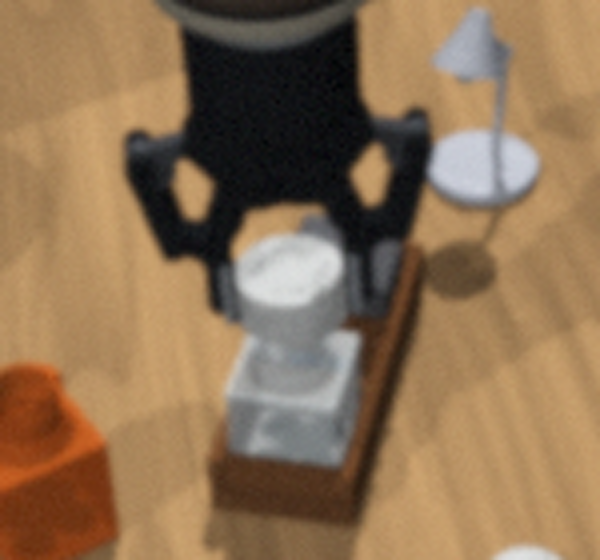

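The cap has come off and the jar is still in its well, with its neck showing under the cap at about (273,218). I'll raise it the remaining ~75 mm.

```bash
python3 -m handwheel '[[0,0,0.02,0],[0,0,0.03,0],[0,0,0.03,0],[0,0,0.03,0],[0,0,0.025,0],[0,0,0.012,0],[0,0,0,0],[0,0,0,0]]'; python3 st.py
```

```text
clock: 6.88
tool_pos: [0.5387, -0.011, 0.1972]
ee_rot: [0.487, -0.462, 0.525, -0.524]
contact_force: [-0.5, 0.3, -0.1]
grip_width: 0.0507
[ 0.53867731 -0.01102306  0.19720857] [-0.07 -0.    0.03] 61.51685062772741 [ 0.    -0.013 -0.004 -0.     0.006  0.001]
```

```bash
python3 -m handwheel '[[0,0,-0.006,0],[0,0,0,0],[0,0,0,0],[0,0,0,0]]'; python3 st.py; python3 - <<'E'
from station import grab_frame
import cv2,numpy as np
a,_=grab_frame('side'); b,_=grab_frame('top')
cv2.imwrite('pics/s4c.png',np.hstack([cv2.resize(a[100:300,190:390,::-1],(400,400),interpolation=cv2.INTER_CUBIC),cv2.resize(b[100:300,240:440,::-1],(400,400),interpolation=cv2.INTER_CUBIC)]))
s0=cv2.imread('pics/side0.png').astype(int)[:,:,::-1]
E
```

```text
clock: 7.22
tool_pos: [0.5375, -0.0109, 0.1919]
ee_rot: [0.486, -0.463, 0.526, -0.523]
contact_force: [0.0, 0.9, -0.5]
grip_width: 0.0503
[ 0.53750719 -0.01091564  0.19186304] [ 0.   -0.01  0.02] 61.51025582595355 [ 0.001  0.012  0.005 -0.001 -0.003  0.001]
```

View pics/s4c.png

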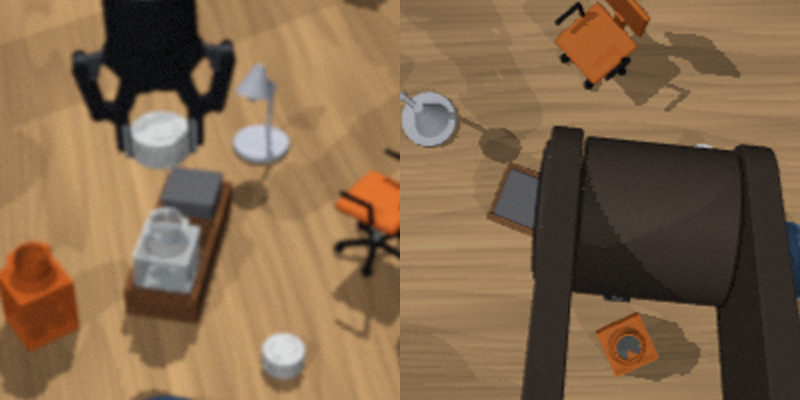

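The side view shows the cap held level above the open jar, its top at about side (269.5,163). The jar is in its well, and the tub, lamp and chair look unmoved. I'll check the gap by projection.

```bash
python3 - <<'E'
from h import *
for z in (.195,.206,.215): print(z,proj('side',[.5375,-.0115,z]))
print('rim',proj('side',[.5377,-.0118,.1]))
E
```

```text
0.195 [270.19063966 168.83455461]
0.206 [269.89999651 163.78993688]
0.215 [269.65828146 159.59957584]
rim [272.63138021 209.26908136]
```

```bash
python3 -c "
from station import ctrl
print(ctrl.hand_in())"
```

```text
the job is handed in; nothing more can be done
None
```

The jar is open, and the gripper is holding the cap level above the mouth with a gap of about 8 cm. I handed the job in at about 7.3 s; hand-in gives no verdict.

**What I did:** I gripped the larger white cap at 60 N and pressed it down to its stop. Keeping it down at about 22–32 N, I turned it 61.5° anticlockwise and lifted it off; the jar didn't come up with it.

**Last checks:**
- **Gap:** the last side picture puts the cap's top at z ≈ 0.206 m, so its lower edge is about 80 mm over the mouth.
- **Sideways offset:** the tool is within about 1 mm of where I measured the mouth's axis.
- **Jar:** it stands in its well, and the mouth is where I expected it in the picture.
- **Other things:** the tub, lamp and chair look unmoved. The bowl was mostly out of view or hidden, but nothing went near it.

**What went less well:**
- The push briefly reached 75 N against the cap's stop, under the 120 N wrist limit, before I eased off.
- I measured the turn at the tool, not on the cap itself, but the cap lifted with no noticeable resistance.
- One script stopped partway on a camera-model error. That lost one depth cross-check of the cap position, but the other measurements agreed to within about 2 mm.

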